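# Free the tablet tube's cap of unknown thread hand and hold it up

### The arm

A 7-joint arm with a two-finger parallel gripper is mounted at the origin on the work surface. World frame = base frame: x ahead of the robot, y to its left, z up, the work surface at z = 0. Lengths are in m, angles in degrees, forces in N, time in s.
With the tool pointing down it reaches from about 0.4 to 0.85 m from the base axis. Payload 4.5 kg.
Tool frame: the origin (TCP) lies between the finger pads; the fingertips stand 19 mm ahead of it and the grasp point (between the pads) is the TCP; z points along the fingers, y is the line along which they close (so a half turn about z gives the same grasp; the last joint's range is limited). The gripper opens to 88 mm and grips with 3 to 60 N. Pads are 18 mm wide; open, the fingers measure 123 mm over their backs; the gripper's body (75 mm by 187 mm) begins 45 mm behind the grasp point.
Start: joints at [70.119, 39.483, -11.15, 89.685, 9.013, 51.709, -12.324], TCP at [0.232, -0.58, 0.258] pointing down, gripper open.
Joint ranges: [-172.22, 172.22], [-26.19, 119.32], [-84.43, 86.54], [7.71, 146.69], [-57.33, 237.33], [2.42, 119.75], [-152.13, 152.13]. Speed limits (degrees/s): [147.25, 147.25, 180, 180, 180, 180, 180].

### API

Orientations are given as a 3x3 rotation matrix whose columns are the frame's x, y, z axes.
In Python, from station import r gives the robot as it stands.
- The arm moves only by the tool arm_command, never from a script. Its argument "targets" is a list of rows, each a list of 2 entries, a list of its own where there are three numbers: the shift along the tool's x, y, z as a fraction of full scale, then the turn, a rotation vector about the tool's x, y, z as a fraction of full scale. A call has 1 to 20 rows; each row shifts and turns the commanded pose from where the row before left it, along the tool's axes as they then stand; what a row does not reach is not made up. Full scale, the value 1, is 0.03 m for a shift and 90 degrees for a turn. A row lasts 1/12 s, in which the tool goes at most 41.7 mm and 7.16 degrees, less where a joint would pass 70% of its speed; a pose out of reach is approached as far as the arm can. A call with a number of a shift or a turn outside -1 to 1 is refused whole. A call with a gripper value outside its range is refused whole. "grip" is the opening, from 0 (shut) to 1 (fully open), set as the call begins (left out, the last holds). The fingers move at their own pace and stop on an object; the grip force is fixed at half the most. Time passes only in rows, so rows that do not move let the fingers close. It gives the time, the measured TCP pose, the force, the opening and the grip force at its end, in the units of the state.
- r.state(): the state, without advancing time (a new reading comes with each control period).
- r.camera(name): name is "side" or "top"; returns the picture (480x640x3 uint8, red, green, blue); there is no depth.
- r.camera_params(name): a dict with "fx", "fy", "cx", "cy" (pixels), "position" and "orientation" of the camera in the world. Camera axes: x right, y down, z forward; pixel columns grow to the right and rows downward; lengths in m; the calibration is good to about 2 mm. A picture is of the moment at which its call begins. camera_params takes no time and is no camera call.
- r.sign_off(): hands the job in; it is judged then, once.
The state is a dict: "time_s": time; "q": joint angles; "joint_vel": joint speeds; "joint_torque": joint torques, N m; "position": TCP position; "orientation": TCP orientation; "force": force on the tool from outside, world axes, zero at the start; "ft_torque": the same for the moment, N m; "opening": opening from 0.0 (shut) to 1.0 (fully open); "grasp_force": force on a finger pad.
Only numpy, scipy, OpenCV 4.12 (cv2) and the standard library are available. Lean on these libraries where they do the work, as an engineer would, in place of code of your own. Each camera call takes 0.05 s, during which the arm holds its last target. There are 200 camera calls.

### The job

Swing the steel keeper lever on the oak tube stand well open so that it no longer lies over the tablet tube, then unscrew the cap of the tube in the socket: nobody remembers which way it opens, so try it both ways until you find the one that goes, give it its quarter turn and lift it off. Finish still holding the cap in the gripper, mouth down and well clear above the tube, with the lever left open and the other toiletries where they are.

Things in the scene. Friction and masses are not known exactly. Their poses are not given: they have to be found in the camera images.
- stand: Fixed oak stand: block 20 mm high, x -50 to +120, y -38 to +38 mm, with a white socket ring (46 mm across, top at 50 mm) holding a fixed aluminium tablet tube 32 mm across, and a steel lever post (33 mm across, 120 mm high). Origin on the counter under the tube's axis; z up; x runs from the tube to the post, 80 mm away, and points roughly away from the robot.
- tube_mouth (a point): Point on the tube's axis at its shoulder, where the closed cap's rim sits, 85 mm above the counter; axes as the stand.
- cap: White round twist cap of the tube in the socket, 37 mm across, 30 mm high, about 50 g, smooth. Origin at the centre of its open underside, z up through its top; x along the small rib on its top, parallel to the stand's x (within 3 degrees) when closed. Until turned it lifts no more than about 2 mm; once free, 26 mm of lift clears the neck inside it. Slippery plastic: grip with about 35 to 60 N.
- cap_top (a point): Centre of the cap's top, 30 mm above its rim. The cap has a quarter-turn thread: the wrong way it stops dead after about 5 to 15 degrees, the right way it turns easily, is free to lift from about 55 to 60 degrees on and stops at about 80 to 85 (70 is a good turn). Which way is right changes from start to start and cannot be seen. Stop turning when you feel resistance (about 0.3 N m).
- lever (a joint): Steel keeper lever on the post: 0 = shut, straight over the cap (underside 121 mm above the counter, 6 mm over the cap), 1.75 rad = wide open; starts at 0 to 0.2. It swings level about the post's axis, clockwise seen from above as it opens: its knob goes from the stand's -x side round to the +y side. Bar 14 mm wide. Light friction (0.08 N m); stays where left.
- lever_knob (a point): Centre of the grip part of the upright round white knob on the lever's free end: knob 16 mm across, from 127 to 157 mm above the counter, this point at 145 mm; 125 mm from the post's axis.
- lever_pivot (a point): Point on the upright hinge axis of the lever, at the knob's height (145 mm above the counter); 80 mm from the tube's axis.
- denture_box: Mint plastic denture box with lid shut, 88 x 98 x 52 mm, loose bystander; origin under its centre.
- spare_tube: Closed plain aluminium tube standing loose beside the stand, on its -y side, 32 mm across, 100 mm high, bystander; origin under its centre.
- tweezers: Steel tweezers lying on the counter, 100 mm long, 8 mm high, bystander; origin under its centre, x along it.
- brush_holder: White ceramic toothbrush holder with two brushes, 76 mm across, 95 mm high (brushes to about 190 mm), bystander; origin under its centre.
- tumbler: Glass tumbler, 70 mm across, 95 mm high, bystander; origin under its centre.
- soap_dish: White ceramic soap dish, 100 mm across, 25 mm high, bystander; origin under its centre.

How it is judged:
By the outcome, as a careful person would: the job done as asked, in the order asked, and still so for the second after the job is handed in, while the arm keeps its last pose, push and grip.
It also fails if it takes over 64 s, if anything falls off the work surface, if the arm or the gripper's body presses on something with over 40 N, if the wrist force passes 120 N, or if a joint passes its speed limit or range.

## Working session

There is one attempt and no reset: what is moved stays moved. The work goes in short steps, Python scripts to look and compute and a tool call to move; the robot and the scene stay as the last step left them, time stands still between calls to the robot, and variables do not carry over. Pictures are saved under pics/ and viewed, at most 10 in all, crops included, and the job is handed in when it is done.

Besides the shell and the picture viewer there is one more tool, called after "Emit:" by a JSON object that holds its "api" and its "payload". arm_command: Moves the arm, as the interface text tells. Shift numbers are shares of 0.03 m and turn numbers shares of 90 degrees, none past 1 either way. Its arguments: {"type":"object","properties":{"targets":{"type":"array","items":{"type":"array"}},"grip":{"type":"number"}},"required":["targets"]}

```bash
mkdir -p pics; python3 - <<'E'
from station import r
import cv2
for n in("side","top"):
    cv2.imwrite(f"pics/{n}0.png",r.camera(n)[:,:,::-1])
    print(n,r.camera_params(n))
s=r.state();print({k:s[k] for k in("time_s","position","orientation","opening","force")})
E
```

```text
side {'fx': 480.3497213932171, 'fy': 480.3497213932171, 'cx': 318.6084491277126, 'cy': 233.45176466187934, 'position': array([ 0.43023996, -0.87779166,  0.78485019]), 'orientation': array([[ 0.99031766, -0.09910884,  0.09720271],
       [-0.13710911, -0.58872735,  0.7966186 ],
       [-0.02172605, -0.80223285, -0.59661582]])}
top {'fx': 453.77145965887075, 'fy': 453.77145965887075, 'cx': 315.2063444760424, 'cy': 240.403295620277, 'position': array([ 0.41524858, -0.01232312,  1.11295042]), 'orientation': array([[ 0.01614594, -0.98989144,  0.14090513],
       [-0.99977682, -0.01406312,  0.01576506],
       [-0.01362414, -0.14112822, -0.98989757]])}
{'time_s': 0.1, 'position': array([ 0.23203229, -0.57976392,  0.25700429]), 'orientation': array([[ 9.28358463e-01,  3.71685423e-01, -7.14844243e-04],
       [ 3.71686090e-01, -9.28357326e-01,  1.45786917e-03],
       [-1.21762172e-04, -1.61912284e-03, -9.99998682e-01]]), 'opening': 0.9934513568235938, 'force': array([0.12598022, 0.06072839, 0.01767071])}
```

View pics/side0.png

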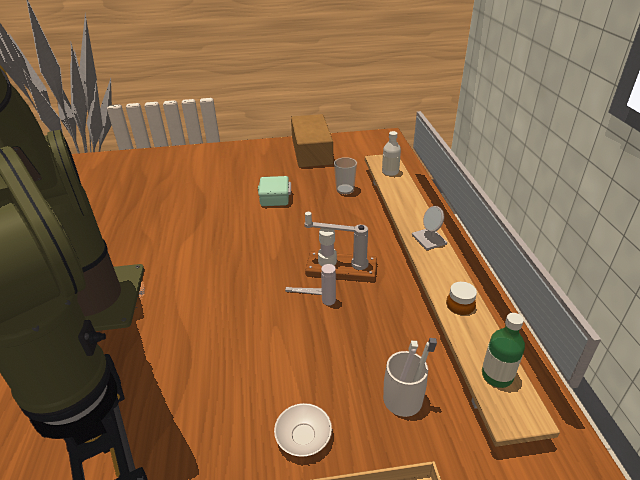

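View pics/top0.png

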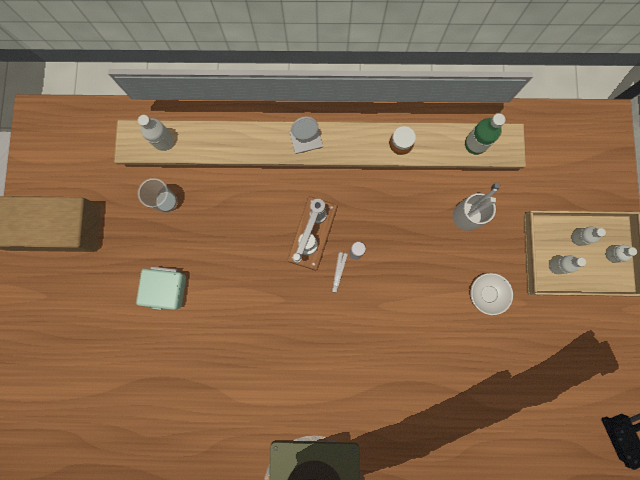

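The side view shows the knob near (308,217), the post top (361,230) and the cap (327,235). In the top view they are near (297,258), (318,204) and (309,243). I'll zoom in for accuracy.

```bash
python3 - <<'E'
import cv2,numpy as np
a=cv2.imread("pics/side0.png")[200:290,280:390];b=cv2.imread("pics/top0.png")[190:280,280:390]
f=lambda i:cv2.resize(i,None,fx=5,fy=5,interpolation=cv2.INTER_CUBIC)[:, :400+150]
h=lambda i:cv2.resize(i,(366,300),interpolation=cv2.INTER_CUBIC)
cv2.imwrite("pics/zs.png",cv2.resize(a,None,fx=6,fy=6,interpolation=cv2.INTER_CUBIC))
cv2.imwrite("pics/zt.png",cv2.resize(b,None,fx=6,fy=6,interpolation=cv2.INTER_CUBIC))
E
```

```text
(no output)
```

View pics/zs.png

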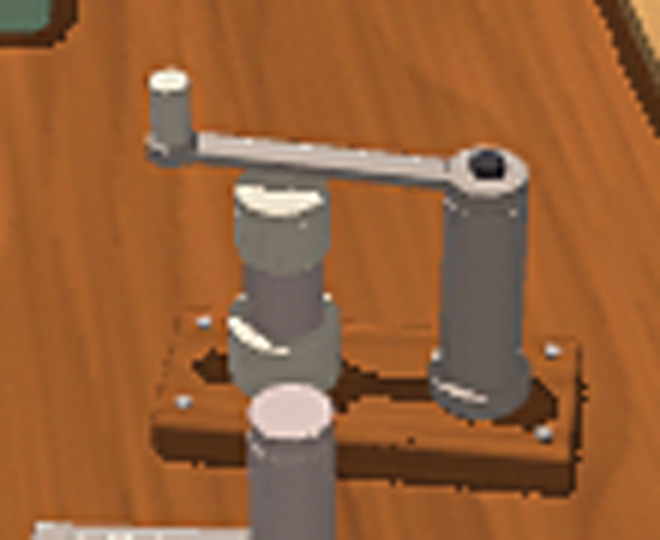

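View pics/zt.png

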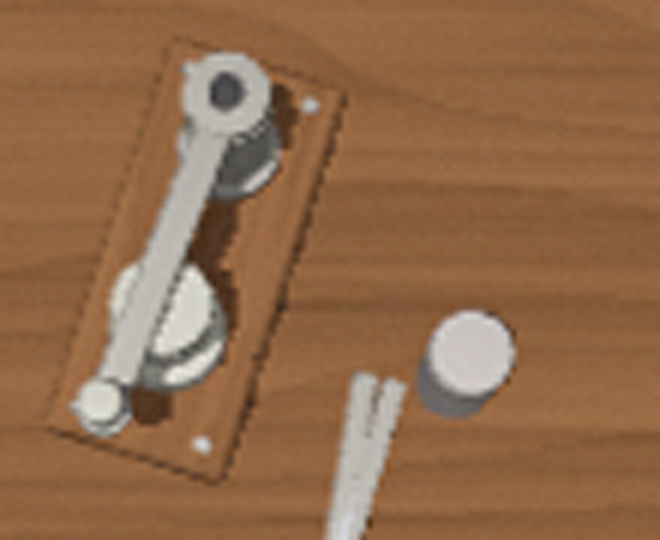

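The zooms show these features, in zoom pixels as side / top:
- Knob top: (169,80) / (101,402)
- Post hub: (487,165) / (227,91)
- Cap top: about (282,188) / (166,306)
- Spare tube top: (291,410) / (470,353)

```bash
cat >h.py <<'E'
import numpy as np
from station import r
P={n:r.camera_params(n) for n in("side","top")}
def ray(n,u,v):
    p=P[n];d=p["orientation"]@np.array([(u-p["cx"])/p["fx"],(v-p["cy"])/p["fy"],1]);return p["position"],d/np.linalg.norm(d)
def tri(s,t):
    A=[];b=[]
    for n,q in(("side",s),("top",t)):
        o,d=ray(n,*q);M=np.eye(3)-np.outer(d,d);A.append(M);b.append(M@o)
    x,res,_,_=np.linalg.lstsq(np.vstack(A),np.hstack(b),rcond=None);return x,res**.5
def atz(n,q,z):
    o,d=ray(n,*q);return o+d*(z-o[2])/d[2]
def proj(n,X):
    p=P[n];c=p["orientation"].T@(X-p["position"]);return p["cx"]+p["fx"]*c[0]/c[2],p["cy"]+p["fy"]*c[1]/c[2]
def z(q,o,k=6): return (q[0]+.5)/k-.5+o[0],(q[1]+.5)/k-.5+o[1]
E
python3 - <<'E'
from h import *
np.set_printoptions(precision=4,suppress=True)
S=(280,200);T=(280,190)
X={}
for n,s,t,h in(("knobtop",(169,80),(101,402),.157),("hub",(487,165),(227,91),.135),("cap",(282,188),(166,306),.115),("spare",(291,410),(470,353),.1)):
    x,e=tri(z(s,S),z(t,T));X[n]=x;print(n,x,e,"at z:",atz("side",z(s,S),h)[:2],atz("top",z(t,T),h)[:2])
d=X["hub"]-X["cap"];print("stand",np.hypot(*d[:2]),np.degrees(np.arctan2(d[1],d[0])))
d=X["hub"]-X["knobtop"];print("lever",np.hypot(*d[:2]),np.degrees(np.arctan2(d[1],d[0])))
for t in((311,105),(201,444),(188,68)):print("screw",atz("top",z(t,T),.02))
for t in((172,38),(347,95),(222,484),(48,430)):print("corner",atz("top",z(t,T),.02))
E
```

```text
knobtop [0.5172 0.0421 0.1582] [0.0017] at z: [0.5186 0.044 ] [0.5161 0.0422]
hub [ 0.6348 -0.0004  0.1338] [0.001] at z: [ 0.6352 -0.0019] [ 0.6338 -0.0003]
cap [0.5577 0.0211 0.1165] [0.0018] at z: [0.5593 0.0234] [0.5566 0.0212]
spare [ 0.5437 -0.0924  0.1008] [0.0016] at z: [ 0.5449 -0.0914] [ 0.5426 -0.0924]
stand 0.08007152249678047 -15.586872041259921
lever 0.12503118410066166 -19.833943701677907
screw [ 0.6541 -0.0334  0.02  ]
screw [0.5142 0.0093 0.02  ]
screw [0.6689 0.0172 0.02  ]
corner [0.6815 0.024  0.02  ]
corner [ 0.6585 -0.0481  0.02  ]
corner [0.4982 0.0006 0.02  ]
corner [0.5189 0.0711 0.02  ]
```

Emit:
{"api": "arm_command", "payload": {"targets": [[[0.8, -0.76, 0], [0, 0, 0]], [[0.8, -0.76, 0], [0, 0, 0]], [[0.8, -0.76, 0], [0, 0, 0]], [[0.8, -0.76, 0], [0, 0, 0]], [[0.8, -0.76, 0], [0, 0, 0]], [[0.8, -0.76, 0], [0, 0, 0]], [[0.8, -0.76, 0], [0, 0, 0]], [[0.8, -0.76, 0], [0, 0, 0]], [[0.8, -0.76, 0], [0, 0, 0]], [[0.8, -0.76, 0], [0, 0, 0]], [[0.8, -0.76, 0], [0, 0, 0]], [[0.8, -0.76, 0], [0, 0, 0]], [[0.8, -0.76, 0], [0, 0, 0]], [[0.8, -0.76, 0], [0, 0, 0]], [[0.8, -0.76, 0], [0, 0, 0]], [[0.8, -0.76, 0], [0, 0, 0]], [[0.8, -0.76, 0], [0, 0, 0]], [[0.8, -0.76, 0], [0, 0, 0]], [[0.8, -0.76, 0], [0, 0, 0]], [[0, 0, 0], [0, 0, 0]]], "grip": 0.32}}

```text
time_s: 1.77
position: [0.4975, -0.0006, 0.2578]
orientation: [[0.924, 0.381, 0.004], [0.381, -0.924, 0.005], [0.005, -0.003, -1.0]]
force: [-0.2, 1.1, 0.7]
opening: 0.319
grasp_force: 0.0
```

```bash
cat >>h.py <<'E'
def st():
    s=r.state();R=s["orientation"]
    print("t",round(s["time_s"],2),"p",np.round(s["position"],4),"yawy",np.round(np.degrees(np.arctan2(R[1,1],R[0,1])),1),"tilt",np.round(R[:2,2],3),"F",np.round(s["force"],1),"T",np.round(s["ft_torque"],2),"op",round(s["opening"],3),"g",round(s["grasp_force"],1),"q",np.round(s["q"],0))
    return s
def to(X):
    s=r.state();d=s["orientation"].T@(np.asarray(X)-s["position"]);print("units",np.round(d/.03,3));return d
E
python3 -c "
from h import *
st();to([.5172,.0421,.2])"
```

```text
t 1.77 p [ 0.4975 -0.0006  0.2578] yawy -67.6 tilt [0.004 0.005] F [-0.2  1.1  0.7] T [-0.01 -0.04 -0.02] op 0.319 g 0.0 q [ -0.  30.  -8. 112.   6.  39. -79.]
units [ 1.14  -1.058  1.935]
```

Emit:
{"api": "arm_command", "payload": {"targets": [[[0.57, -0.53, 0.3], [0, 0, 0]], [[0.57, -0.53, 0.3], [0, 0, 0]], [[0, 0, 0.2], [0, 0, 0.059]], [[0, 0, 0], [0, 0, 0.059]], [[0, 0, 0], [0, 0, 0.059]], [[0, 0, 0], [0, 0, 0.059]], [[0, 0, 0], [0, 0, 0.059]], [[0, 0, 0], [0, 0, 0.059]], [[0, 0, 0], [0, 0, 0.059]], [[0, 0, 0], [0, 0, 0.059]], [[0, 0, 0], [0, 0, 0]], [[0, 0, 0], [0, 0, 0]]]}}

```text
time_s: 2.77
position: [0.5143, 0.0336, 0.2335]
orientation: [[0.937, -0.35, -0.001], [-0.35, -0.937, -0.0], [-0.0, 0.001, -1.0]]
force: [0.0, 0.7, 0.2]
opening: 0.317
grasp_force: 0.0
```

```bash
python3 -c "
from h import *
st();to([.5172,.0421,.152])"
```

```text
t 2.77 p [0.5143 0.0336 0.2335] yawy -110.5 tilt [-0.001 -0.   ] F [0.  0.7 0.2] T [ 0.1   0.04 -0.03] op 0.317 g 0.0 q [ -13.   33.    6.  111.   -6.   36. -114.]
units [-0.01  -0.301  2.716]
```

Emit:
{"api": "arm_command", "payload": {"targets": [[[0, -0.3, 0], [0, 0, 0]], [[0, 0, 0], [0, 0, -0.077]], [[0, 0, 0], [0, 0, -0.077]], [[0, 0, 0], [0, 0, -0.077]], [[0, 0, 0], [0, 0, -0.077]], [[0, 0, 0], [0, 0, -0.077]], [[0, 0, 0], [0, 0, -0.077]], [[0, 0, 0], [0, 0, -0.077]], [[0, 0, 0], [0, 0, -0.077]], [[0, 0, 0], [0, 0, -0.077]], [[0, 0, 0], [0, 0, -0.077]], [[0, 0, 0], [0, 0, -0.077]], [[0, 0, 0], [0, 0, -0.077]], [[0, 0, 0], [0, 0, -0.077]]]}}

```text
time_s: 3.93
position: [0.5181, 0.0426, 0.2338]
orientation: [[0.344, 0.939, 0.001], [0.939, -0.344, 0.0], [0.001, 0.0, -1.0]]
force: [-0.6, 0.1, -1.0]
opening: 0.324
grasp_force: 0.0
```

Emit:
{"api": "arm_command", "payload": {"targets": [[[0, 0, 0], [0, 0, -0.077]], [[0, 0, 0], [0, 0, -0.077]], [[0, 0, 0], [0, 0, -0.077]], [[0, 0, 0], [0, 0, -0.077]], [[0, 0, 0], [0, 0, -0.077]], [[0, 0, 0], [0, 0, -0.077]], [[0, 0, 0], [0, 0, -0.077]], [[0, 0, 0], [0, 0, -0.077]], [[0, 0, 0], [0, 0, -0.077]], [[0, 0, 0], [0, 0, -0.077]], [[0, 0, 0], [0, 0, -0.077]], [[0, 0, 0], [0, 0, -0.077]], [[0, 0, 0], [0, 0, -0.077]], [[0, 0, 0], [0, 0, 0]], [[0, 0, 0], [0, 0, 0]]]}}

```text
time_s: 5.18
position: [0.518, 0.0423, 0.2337]
orientation: [[-0.936, 0.352, 0.0], [0.352, 0.936, 0.001], [0.0, 0.001, -1.0]]
force: [-0.2, -0.8, -0.8]
opening: 0.317
grasp_force: 0.0
```

```bash
python3 -c "
from h import *
st();to([.5172,.0421,.152])"
```

```text
t 5.18 p [0.518  0.0423 0.2337] yawy 69.4 tilt [0.    0.001] F [-0.2 -0.8 -0.8] T [ 0.05 -0.11  0.03] op 0.317 g 0.0 q [ 18.  40. -47. 108.  38.  49.  21.]
units [ 0.021 -0.018  2.723]
```

Emit:
{"api": "arm_command", "payload": {"targets": [[[0, 0, 0.68], [0, 0, 0]], [[0, 0, 0.68], [0, 0, 0]], [[0, 0, 0.68], [0, 0, 0]], [[0, 0, 0.66], [0, 0, 0]], [[0, 0, 0], [0, 0, 0]], [[-0.01, 0.29, 0], [0, 0, 0.0444]], [[-0.01, 0.29, 0], [0, 0, 0.0444]], [[-0.01, 0.29, 0], [0, 0, 0.0444]], [[-0.01, 0.29, 0], [0, 0, 0.0444]], [[-0.01, 0.29, 0], [0, 0, 0.0444]], [[-0.01, 0.29, 0], [0, 0, 0.0444]], [[0, 0, 0], [0, 0, 0]]]}}

```text
time_s: 6.18
position: [0.547, 0.0881, 0.1541]
orientation: [[-0.712, 0.702, 0.003], [0.702, 0.712, 0.002], [-0.001, 0.003, -1.0]]
force: [0.3, -0.1, 0.4]
opening: 0.32
grasp_force: 0.0
```

```bash
python3 -c "
from h import *
s=st();d=s['position']-np.array([.635,-.0004,0]);print(np.hypot(*d[:2]),np.degrees(np.arctan2(d[1],d[0])))"
```

```text
t 6.18 p [0.547  0.0881 0.1541] yawy 45.4 tilt [0.003 0.002] F [ 0.3 -0.1  0.4] T [ 0.   -0.14 -0.02] op 0.32 g 0.0 q [  6.  46. -35. 107.  40.  40.  -7.]
0.12479664087207262 134.85372675805246
```

Emit:
{"api": "arm_command", "payload": {"targets": [[[-0.01, 0.29, 0], [0, 0, 0.0444]], [[-0.01, 0.29, 0], [0, 0, 0.0444]], [[-0.01, 0.29, 0], [0, 0, 0.0444]], [[-0.01, 0.29, 0], [0, 0, 0.0444]], [[-0.01, 0.29, 0], [0, 0, 0.0444]], [[-0.01, 0.29, 0], [0, 0, 0.0444]], [[-0.01, 0.29, 0], [0, 0, 0.0444]], [[-0.01, 0.29, 0], [0, 0, 0.0444]], [[-0.01, 0.29, 0], [0, 0, 0.0444]], [[-0.01, 0.29, 0], [0, 0, 0.0444]], [[-0.01, 0.29, 0], [0, 0, 0.0444]], [[-0.01, 0.29, 0], [0, 0, 0.0444]], [[-0.01, 0.29, 0], [0, 0, 0.0444]], [[-0.01, 0.29, 0], [0, 0, 0.0444]], [[-0.01, 0.29, 0], [0, 0, 0.0444]], [[-0.01, 0.29, 0], [0, 0, 0.0444]], [[-0.01, 0.29, 0], [0, 0, 0.0444]], [[0, 0, 0], [0, 0, 0]]]}}

```text
time_s: 7.68
position: [0.6835, 0.1132, 0.1535]
orientation: [[0.383, 0.924, 0.002], [0.924, -0.383, 0.0], [0.001, 0.002, -1.0]]
force: [0.7, 0.4, 0.0]
opening: 0.322
grasp_force: 0.0
```

```bash
python3 - <<'E'
from h import *
import cv2
s=st();d=s['position']-np.array([.635,-.0004,0]);print(np.hypot(*d[:2]),np.degrees(np.arctan2(d[1],d[0])))
a=r.camera("side")[160:300,240:420,::-1];b=r.camera("top")[160:300,220:400,::-1]
cv2.imwrite("pics/c1.png",cv2.resize(np.hstack([a,b]),(792,308),interpolation=cv2.INTER_CUBIC))
E
```

```text
t 7.68 p [0.6835 0.1132 0.1535] yawy -22.5 tilt [0.002 0.   ] F [0.7 0.4 0. ] T [-0.07 -0.06  0.02] op 0.322 g 0.0 q [ -4.  52. -18.  81.  19.  49. -51.]
0.12352948210429408 66.87971284388337
```

View pics/c1.png

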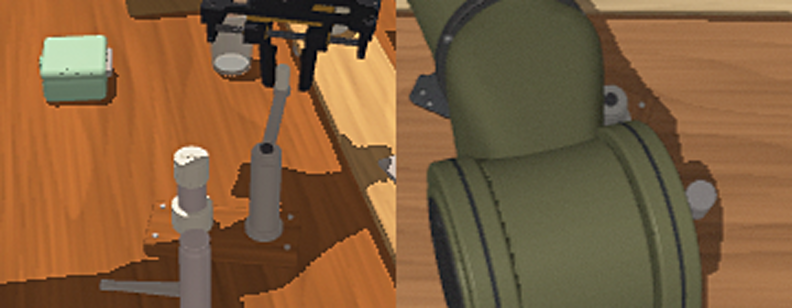

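Side crop: the lever points away from the cap and the knob sits between the fingers. The cap stands clear, with its top at crop (190,155). The arm hides the tube in the top view. The lever is about 95° open, so I'll retreat up and go over the cap.

Emit:
{"api": "arm_command", "payload": {"targets": [[[0, 0, -0.7], [0, 0, 0]], [[0, 0, -0.7], [0, 0, 0]], [[0, 0, -0.7], [0, 0, 0]], [[0, 0, -0.6], [0, 0, 0]], [[-0.743, -0.453, 0], [0, 0, 0]], [[-0.743, -0.453, 0], [0, 0, 0]], [[-0.743, -0.453, 0], [0, 0, 0]], [[-0.743, -0.453, 0], [0, 0, 0]], [[-0.743, -0.453, 0], [0, 0, 0]], [[-0.743, -0.453, 0], [0, 0, 0]], [[0, 0, 0], [0, 0, 0]]]}}

```text
time_s: 8.7
position: [0.5505, 0.0169, 0.2337]
orientation: [[0.382, 0.924, -0.006], [0.924, -0.382, -0.005], [-0.007, -0.004, -1.0]]
force: [-0.9, -0.8, 0.4]
opening: 0.318
grasp_force: 0.0
```

Emit:
{"api": "arm_command", "payload": {"targets": [[[0, 0, 0], [0, 0, -0.0765]], [[0, 0, 0], [0, 0, -0.0765]], [[0, 0, 0], [0, 0, -0.0765]], [[0, 0, 0], [0, 0, -0.0765]], [[0, 0, 0], [0, 0, -0.0765]], [[0, 0, 0], [0, 0, -0.0765]], [[0, 0, 0], [0, 0, -0.0765]], [[0, 0, 0], [0, 0, -0.0765]], [[0, 0, 0], [0, 0, -0.0765]], [[0, 0, 0], [0, 0, -0.0765]], [[0, 0, 0], [0, 0, -0.0765]], [[0, 0, 0], [0, 0, -0.0765]], [[0, 0, 0], [0, 0, -0.0765]], [[0, 0, 0], [0, 0, -0.0765]], [[0, 0, 0], [0, 0, 0]], [[0, 0, 0], [0, 0, 0]]], "grip": 0.72}}

```text
time_s: 10.03
position: [0.5558, 0.0215, 0.2339]
orientation: [[-0.961, 0.277, 0.0], [0.277, 0.961, 0.0], [0.0, 0.001, -1.0]]
force: [0.6, -0.0, -0.4]
opening: 0.722
grasp_force: 0.0
```

```bash
python3 - <<'E'
from h import *
import cv2
st();to([.5575,.0215,.103])
a=r.camera("side")[190:280,270:380,::-1]
cv2.imwrite("pics/c2.png",cv2.resize(a,None,fx=6,fy=6,interpolation=cv2.INTER_CUBIC))
E
```

```text
t 10.03 p [0.5558 0.0215 0.2339] yawy 73.9 tilt [0. 0.] F [ 0.6 -0.  -0.4] T [ 0.03 -0.17  0.02] op 0.722 g 0.0 q [ 20.  43. -48. 102.  39.  53.  29.]
units [-0.056  0.014  4.362]
```

View pics/c2.png

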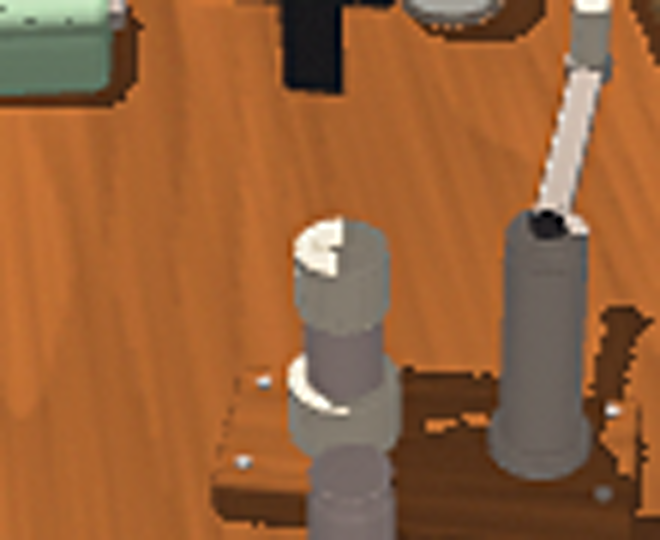

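The cap is unobstructed at crop (342,247), which agrees with the earlier fix. The lever is open at the upper right. Next I'll descend.

Emit:
{"api": "arm_command", "payload": {"targets": [[[-0.056, 0.014, 0.72], [0, 0, 0]], [[0, 0, 0.72], [0, 0, 0]], [[0, 0, 0.72], [0, 0, 0]], [[0, 0, 0.72], [0, 0, 0]], [[0, 0, 0.72], [0, 0, 0]], [[0, 0, 0.72], [0, 0, 0]], [[0, 0, 0], [0, 0, 0]], [[0, 0, 0], [0, 0, 0]]]}}

```text
time_s: 10.75
position: [0.5572, 0.0214, 0.1039]
orientation: [[-0.961, 0.276, -0.002], [0.276, 0.961, -0.001], [0.001, -0.001, -1.0]]
force: [-0.4, 0.4, 0.3]
opening: 0.716
grasp_force: 0.0
```

Emit:
{"api": "arm_command", "payload": {"targets": [[[0, 0, 0], [0, 0, 0]], [[0, 0, 0], [0, 0, 0]], [[0, 0, 0], [0, 0, 0]], [[0, 0, 0], [0, 0, 0]], [[0, 0, 0], [0, 0, 0]], [[0, 0, 0], [0, 0, 0]], [[0, 0, 0], [0, 0, 0]], [[0, 0, 0], [0, 0, 0]]], "grip": 0}}

```text
time_s: 11.42
position: [0.5582, 0.0214, 0.1049]
orientation: [[-0.961, 0.276, 0.002], [0.276, 0.961, 0.0], [-0.001, 0.001, -1.0]]
force: [-0.4, 0.0, 6.6]
opening: 0.401
grasp_force: 30.0
```

```bash
python3 -c "
from h import *
st();to([.5575,.0215,.103])"
```

```text
t 11.42 p [0.5582 0.0214 0.1049] yawy 74.0 tilt [0.002 0.   ] F [-0.4  0.   6.6] T [ 0.01 -0.02 -0.01] op 0.401 g 30.0 q [ 15.  52. -39. 107.  51.  40.  19.]
units [ 0.022 -0.003  0.064]
```

Emit:
{"api": "arm_command", "payload": {"targets": [[[0, 0, 0], [0, 0, 0.033]], [[0, 0, 0], [0, 0, 0.033]], [[0, 0, 0], [0, 0, 0]]]}}

```text
time_s: 11.67
position: [0.5582, 0.0216, 0.1049]
orientation: [[-0.927, 0.375, 0.002], [0.375, 0.927, 0.0], [-0.001, 0.001, -1.0]]
force: [-0.3, 0.2, 6.3]
opening: 0.397
grasp_force: 30.0
```

Emit:
{"api": "arm_command", "payload": {"targets": [[[0, 0, 0], [0, 0, 0.033]], [[0, 0, 0], [0, 0, 0]]]}}

```text
time_s: 11.83
position: [0.5583, 0.0217, 0.1049]
orientation: [[-0.907, 0.422, 0.002], [0.422, 0.907, 0.0], [-0.001, 0.001, -1.0]]
force: [-0.5, 0.2, 6.8]
opening: 0.397
grasp_force: 30.0
```

```bash
python3 -c "
from h import *
st()"
```

```text
t 11.83 p [0.5583 0.0217 0.1049] yawy 65.0 tilt [0.002 0.   ] F [-0.5  0.2  6.8] T [ 0.12 -0.12 -0.03] op 0.397 g 30.0 q [ 14.  52. -37. 107.  50.  38.  12.]
```

Emit:
{"api": "arm_command", "payload": {"targets": [[[0, 0, 0], [0, 0, 0.033]], [[0, 0, 0], [0, 0, 0]]]}}

```text
time_s: 12.0
position: [0.5583, 0.0218, 0.1049]
orientation: [[-0.884, 0.468, 0.002], [0.468, 0.884, 0.001], [-0.001, 0.001, -1.0]]
force: [-0.3, -0.1, 5.9]
opening: 0.4
grasp_force: 30.0
```

```bash
python3 -c "
from h import *
st()"
```

```text
t 12.0 p [0.5583 0.0218 0.1049] yawy 62.1 tilt [0.002 0.001] F [-0.3 -0.1  5.9] T [ 0.16 -0.11 -0.02] op 0.4 g 30.0 q [ 14.  52. -36. 107.  49.  38.   9.]
```

Emit:
{"api": "arm_command", "payload": {"targets": [[[0, 0, 0], [0, 0, 0.033]], [[0, 0, 0], [0, 0, 0]]]}}

```text
time_s: 12.17
position: [0.5583, 0.0218, 0.1049]
orientation: [[-0.858, 0.513, 0.002], [0.513, 0.858, 0.001], [-0.001, 0.001, -1.0]]
force: [-0.3, 0.0, 7.2]
opening: 0.401
grasp_force: 30.0
```

```bash
python3 -c "
from h import *
st()"
```

```text
t 12.17 p [0.5583 0.0218 0.1049] yawy 59.1 tilt [0.002 0.001] F [-0.3  0.   7.2] T [ 0.17 -0.12 -0.04] op 0.401 g 30.0 q [ 13.  51. -35. 107.  48.  37.   7.]
```

Emit:
{"api": "arm_command", "payload": {"targets": [[[0, 0, 0], [0, 0, 0.033]], [[0, 0, 0], [0, 0, 0.033]], [[0, 0, 0], [0, 0, 0]]]}}

```text
time_s: 12.42
position: [0.5583, 0.0217, 0.1049]
orientation: [[-0.8, 0.6, 0.002], [0.6, 0.8, 0.0], [-0.001, 0.002, -1.0]]
force: [-0.1, 0.8, 6.2]
opening: 0.402
grasp_force: 30.0
```

```bash
python3 -c "
from h import *
st()"
```

```text
t 12.42 p [0.5583 0.0217 0.1049] yawy 53.2 tilt [0.002 0.   ] F [-0.1  0.8  6.2] T [ 0.14 -0.13 -0.05] op 0.402 g 30.0 q [ 13.  51. -34. 107.  47.  36.   2.]
```

Emit:
{"api": "arm_command", "payload": {"targets": [[[0, 0, 0], [0, 0, 0.033]], [[0, 0, 0], [0, 0, 0.033]], [[0, 0, 0], [0, 0, 0.033]], [[0, 0, 0], [0, 0, 0]]]}}

```text
time_s: 12.75
position: [0.5583, 0.0218, 0.1049]
orientation: [[-0.698, 0.716, 0.002], [0.716, 0.698, 0.0], [-0.001, 0.002, -1.0]]
force: [-0.3, 0.2, 6.2]
opening: 0.4
grasp_force: 30.0
```

```bash
python3 -c "
from h import *
st()"
```

```text
t 12.75 p [0.5583 0.0218 0.1049] yawy 44.3 tilt [0.002 0.   ] F [-0.3  0.2  6.2] T [ 0.13 -0.09 -0.11] op 0.4 g 30.0 q [ 11.  51. -32. 107.  45.  35.  -5.]
```

Emit:
{"api": "arm_command", "payload": {"targets": [[[0, 0, 0], [0, 0, 0.033]], [[0, 0, 0], [0, 0, 0.033]], [[0, 0, 0], [0, 0, 0.033]], [[0, 0, 0], [0, 0, 0.033]], [[0, 0, 0], [0, 0, 0.033]], [[0, 0, 0], [0, 0, 0]]]}}

```text
time_s: 13.25
position: [0.5583, 0.0219, 0.1049]
orientation: [[-0.491, 0.871, 0.002], [0.871, 0.491, 0.001], [-0.0, 0.002, -1.0]]
force: [0.8, -0.3, 6.3]
opening: 0.402
grasp_force: 30.0
```

```bash
python3 - <<'E'
from h import *
import cv2
st()
a=r.camera("side")[190:280,270:380,::-1]
cv2.imwrite("pics/c3.png",cv2.resize(a,None,fx=6,fy=6,interpolation=cv2.INTER_CUBIC))
st()
E
```

```text
t 13.25 p [0.5583 0.0219 0.1049] yawy 29.4 tilt [0.002 0.001] F [ 0.8 -0.3  6.3] T [ 0.1  -0.1  -0.02] op 0.402 g 30.0 q [  9.  50. -28. 108.  41.  33. -16.]
t 13.3 p [0.5583 0.0218 0.1049] yawy 29.5 tilt [0.002 0.001] F [0.1 0.3 5.9] T [ 0.1  -0.13 -0.04] op 0.4 g 30.0 q [  9.  50. -28. 108.  41.  33. -16.]
```

The grip has turned 45° with almost no torque, so this is the opening direction. I'll take it to 70°, then test the lift.

Emit:
{"api": "arm_command", "payload": {"targets": [[[0, 0, 0], [0, 0, 0.035]], [[0, 0, 0], [0, 0, 0.035]], [[0, 0, 0], [0, 0, 0.035]], [[0, 0, 0], [0, 0, 0.035]], [[0, 0, 0], [0, 0, 0.035]], [[0, 0, 0], [0, 0, 0.035]], [[0, 0, 0], [0, 0, 0.035]], [[0, 0, 0], [0, 0, 0.035]], [[0, 0, 0], [0, 0, 0]]]}}

```text
time_s: 14.05
position: [0.5584, 0.0224, 0.1049]
orientation: [[-0.074, 0.997, 0.002], [0.997, 0.074, 0.001], [0.001, 0.002, -1.0]]
force: [0.5, 2.0, 5.8]
opening: 0.398
grasp_force: 30.0
```

```bash
python3 -c "
from h import *
st()"
```

```text
t 14.05 p [0.5584 0.0224 0.1049] yawy 4.2 tilt [0.002 0.001] F [0.5 2.  5.8] T [ 0.31 -0.1  -0.05] op 0.398 g 30.0 q [  5.  49. -21. 108.  33.  30. -34.]
```

Emit:
{"api": "arm_command", "payload": {"targets": [[[0, 0, -0.05], [0, 0, 0]], [[0, 0, -0.05], [0, 0, 0]], [[0, 0, -0.05], [0, 0, 0]], [[0, 0, 0], [0, 0, 0]]]}}

```text
time_s: 14.38
position: [0.5582, 0.0223, 0.1088]
orientation: [[-0.075, 0.997, 0.001], [0.997, 0.075, 0.002], [0.002, 0.001, -1.0]]
force: [1.9, 3.1, -0.9]
opening: 0.4
grasp_force: 30.0
```

```bash
python3 -c "
from h import *
st()"
```

```text
t 14.38 p [0.5582 0.0223 0.1088] yawy 4.3 tilt [0.001 0.002] F [ 1.9  3.1 -0.9] T [ 0.76 -0.53 -0.01] op 0.4 g 30.0 q [  6.  48. -22. 108.  33.  30. -34.]
```

Emit:
{"api": "arm_command", "payload": {"targets": [[[0, 0, -0.1], [0, 0, 0]], [[0, 0, -0.1], [0, 0, 0]], [[0, 0, -0.1], [0, 0, 0]], [[0, 0, -0.1], [0, 0, 0]], [[0, 0, -0.1], [0, 0, 0]], [[0, 0, 0], [0, 0, 0]]]}}

```text
time_s: 14.88
position: [0.5565, 0.0215, 0.1241]
orientation: [[-0.075, 0.997, -0.002], [0.997, 0.075, -0.0], [0.0, -0.002, -1.0]]
force: [-2.5, 4.9, 2.1]
opening: 0.399
grasp_force: 30.0
```

Emit:
{"api": "arm_command", "payload": {"targets": [[[0, 0, -0.1], [0, 0, 0]], [[0, 0, -0.1], [0, 0, 0]], [[0, 0, -0.1], [0, 0, 0]], [[0, 0, -0.1], [0, 0, 0]], [[0, 0, -0.2], [0, 0, 0]], [[0, 0, -0.3], [0, 0, 0]], [[0, 0, -0.3], [0, 0, 0]], [[0, 0, -0.3], [0, 0, 0]], [[0, 0, -0.3], [0, 0, 0]], [[0, 0, -0.3], [0, 0, 0]], [[0, 0, -0.3], [0, 0, 0]], [[0, 0, -0.2], [0, 0, 0]], [[0, 0, 0], [0, 0, 0]], [[0, 0, 0], [0, 0, 0]], [[0, 0, 0], [0, 0, 0]]]}}

```text
time_s: 16.13
position: [0.5573, 0.0211, 0.2013]
orientation: [[-0.074, 0.997, -0.001], [0.997, 0.074, -0.0], [-0.0, -0.001, -1.0]]
force: [0.1, -0.4, -2.0]
opening: 0.404
grasp_force: 30.0
```

```bash
python3 - <<'E'
from h import *
import cv2
st()
a=r.camera("side")[120:310,230:430,::-1]
cv2.imwrite("pics/c4.png",cv2.resize(a,None,fx=3,fy=3,interpolation=cv2.INTER_CUBIC))
E
```

```text
t 16.13 p [0.5573 0.0211 0.2013] yawy 4.3 tilt [-0.001 -0.   ] F [ 0.1 -0.4 -2. ] T [-0.01 -0.1  -0.01] op 0.404 g 30.0 q [  9.  41. -28. 104.  27.  42. -29.]
```

View pics/c4.png

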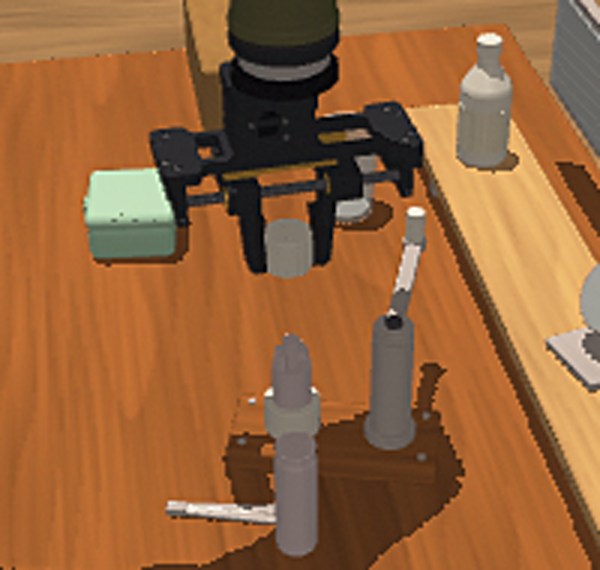

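The cap is upright between the fingers at crop (288,247). The bare tube neck is well below it at (290,345), the lever is still open, and the spare tube, tweezers and denture box are undisturbed.

```bash
python3 -c "
from station import r
print(r.sign_off())"
```

```text
the job is handed in; nothing more can be done
None
```

The job is handed in: the lever is swung about 95° open, the cap came free at 70° turning clockwise seen from above, and the gripper holds it mouth down about 95 mm above its seat, with no other item seen to move.

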